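# Square up a leather pattern and back it with a weight

### The job

On the leather bench, push the flat plywood pattern board along the surface into the inside corner of the metal squaring stop, so that one long edge lies flush along the long fence and its end is against the short end stop. Then push the bare steel bar weight up flat against the board's free long edge, not sticking out past the board's ends, so that the board cannot creep; the board must stay home in the corner. Only push with the fingertips or the outside of the fingers: do not pick up or tip the board or the weight, leave the jars and the thread cone alone, and finish clear of everything.

Things in the scene. Friction and masses are not known exactly. Their poses are not given: they have to be found in the camera images.
- square: Fixed aluminium L-shaped squaring stop, 20 mm high. Origin: inside corner, on the bench. +x points roughly away from the robot, +y roughly to its left. Long fence: inner face y = 0, x -280 to 30 mm, 30 mm thick. Short end stop: inner face x = 0, y -85 to 0 mm, 30 mm thick. Board and weight lie on its -x, -y side. The thin mat below is look only.
- pattern: Loose plywood pattern board, 140 (its x) x 100 (its y) x 15 mm thick, about 0.16 kg, two rows of stitch marks, a dot in its middle. Origin: centre of underside, z up. Starts within 15 degrees of parallel to the stop (x along the stop's x), 30 mm or more from fence and end stop. Home, its origin is at x = -70, y = -50 mm in the stop's frame.
- weight: Loose steel bar, 80 (its x) x 35 (its y) x 25 mm high, about 0.55 kg. Origin: centre of underside, z up. Starts on the board's free side (right, seen from the robot), 180 to 230 mm from its final place, within 12 degrees of parallel to the stop, its x in the stop's frame -90 to -50 mm. Against the board, its origin is 67.5 mm from the board's, on the -y side.
- dye_jar: Dye jar with a blue lid, 60 mm across, 85 mm high, loose; origin at the centre of its underside. Leave it alone.
- thread_cone: Cone of orange thread, 64 mm across the foot, 90 mm high, loose; origin at the centre of its underside. Leave it alone.
- glue_jar: White glue jar, 56 mm across, 70 mm high, loose; origin at the centre of its underside. Leave it alone.
Things that resemble listed ones, but are neither listed nor needed, are in the scene too. There is more than one size of the weight; the job needs the middle-sized.

How it is judged:
By the outcome, as a careful person would: the job done as asked, in the order asked, and still so for the second after the job is handed in, with the robot touching nothing.
It also fails if it takes over 64 s, if anything falls off the work surface, if the arm or the gripper's body presses on something with over 40 N, if the wrist force passes 120 N, or if a joint passes its speed limit or range.

### The arm

A 6-joint arm with a two-finger parallel gripper is mounted at the origin on the work surface. World frame = base frame: x ahead of the robot, y to its left, z up, the work surface at z = 0. Lengths are in m, angles in degrees, forces in N, time in s.
With the tool pointing down it reaches from about 0.2 to 0.875 m from the base axis. Payload 3.4 kg.
Tool frame: the origin (TCP) lies at the centre of the arm's flange, where the gripper is bolted on; the fingertips stand 199 mm ahead of it and the grasp point (between the pads) lies 180 mm ahead of it (arm.grip_point_offset is the distance from the TCP to the grasp point, in m); z points along the fingers, y is the direction in which the jaws open and shut (so a half turn about z gives the same grasp; the last joint's range is limited). The gripper opens to 94 mm and grips with 3 to 60 N. Pads are 16 mm wide; open, the fingers measure 119 mm over their backs; the gripper's body (75 mm by 177 mm) begins 78 mm behind the grasp point.
Start: joints at [58.614, 15.808, 86.224, -0, 77.962, -6.933], TCP at [0.238, 0.523, 0.405] pointing down, gripper open.
Joint ranges: [-165.64, 165.64], [-43.16, 119.46], [12.63, 154.43], [-67.54, 247.53], [6.08, 155.33], [-154.97, 154.97]. Speed limits (degrees/s): [147.25, 147.25, 180, 180, 180, 180].

### API

Orientations are given as a 3x3 rotation matrix whose columns are the frame's x, y, z axes.
In Python, from plant import arm gives the robot as it stands.
- The arm moves only by the tool step_arm, never from a script. Its argument "series" is a list of rows, each a list of 5 numbers: the shift along the tool's x, y, z in cm, then the turn about the tool's z in rad, then the opening, from 0 (shut) to 1 (fully open). A call has exactly 10 rows; each row is the pose to reach, as a shift and turn from the pose commanded when the call began, along the tool's axes at that moment; what a row does not reach only later rows make up. A row lasts 1/8 s, in which the tool goes at most 62.5 mm and 10.7 degrees, less where a joint would pass 70% of its speed; a pose out of reach is approached as far as the arm can. A call with a gripper value outside its range is refused whole. The fingers move at their own pace and stop on an object; the grip force is fixed at half the most. Time passes only in rows, so rows that repeat a pose let the fingers close, or fill a call up. It gives the time, the measured TCP pose, the force and the opening at its end, in the units of the state.
- arm.sense(): the state, without advancing time (a new reading comes with each control period).
- arm.snapshot(name): name is "scene" or "top" or "wrist"; returns the picture (384x512x3 uint8, blue, green, red); there is no depth.
- arm.calibration(name): a dict with "fov_y" (degrees; the focal length in pixels is half the picture's height over the tangent of half this angle, whatever the lens; pixels are square), "cx", "cy" (the principal point, pixels), "world_to_cam" (4x4, takes a point from world to camera coordinates). Camera axes: x right, y down, z forward; pixel columns grow to the right and rows downward; lengths in m; the calibration is good to about 2 mm. A picture is of the moment at which its call begins: read the wrist's pose just before it. calibration takes no time and is no camera call; for the wrist camera it gives the pose at the moment of the call.
- arm.job_done(): hands the job in, once; it reports no verdict.
Trained networks look in the newest picture that a camera, given by its name, has taken for a name from the list of things; names that differ only in an ending like _2 or _b are one class to them, and where a whole thing is asked for, a point or a joint stands for the part that bears it (a point fixed in the world has none). Each returns a list of dicts, best first, with "score" (0 to 1); they miss things now and then, are a little off and sometimes report something else, mostly with a low value. They report only what shows in the picture. A call takes as long as a camera call. They do not tell look-alikes from the thing itself.
- arm.search_frame(camera, label): "rect" ([left, top, width, height] in pixels, round what is visible of it).
- arm.masks_of(camera, label): "pixels" (384x512 bool, what is visible of it) and "rect" ([left, top, width, height] in pixels, round what is visible of it).
- arm.landmark_of(camera, label): "uv" ([column, row] in pixels: a listed point, or the origin of a listed thing).
The state is a dict: "t": time; "joint_pos": joint angles; "qvel": joint speeds; "effort": joint torques, N m; "tool_pos": TCP position; "tcp_rot": TCP orientation; "force": force on the tool from outside, world axes, zero at the start; "torque": the same for the moment, N m; "gripper_width": finger opening in m.
Only numpy, scipy, OpenCV 4.12 (cv2) and the standard library are available. Lean on these libraries where they do the work, as an engineer would, in place of code of your own. Each camera call takes 0.05 s, during which the arm holds its last target. There are 200 camera calls.

## Working session

There is one attempt and no reset: what is moved stays moved. The work goes in short steps, Python scripts to look and compute and a tool call to move; the robot and the scene stay as the last step left them, time stands still between calls to the robot, and variables do not carry over. Pictures are saved under pics/ and viewed, about 8 in all and at most 12, crops included, and the job is handed in when it is done.

Besides the shell and the picture viewer there is one more tool, called after ">>>" as name(argument=value, ...), one argument or row to a line, values as JSON. step_arm: Moves the arm, as the interface text tells. Its arguments: {"type":"object","properties":{"series":{"type":"array","items":{"type":"array","items":{"type":"number"}}}},"required":["series"]}

```bash
mkdir -p pics
cat > h.py <<'E'
import numpy as np, cv2
from plant import arm
def K(c):
    f=192/np.tan(np.radians(c['fov_y'])/2); return f,c['cx'],c['cy'],np.array(c['world_to_cam'])
def back(c,uv,z):
    f,cx,cy,T=K(c); R,t=T[:3,:3],T[:3,3]; o=-R.T@t
    uv=np.atleast_2d(uv).astype(float)
    d=np.c_[(uv[:,0]-cx)/f,(uv[:,1]-cy)/f,np.ones(len(uv))]@R
    return o+d*((z-o[2])/d[:,2])[:,None]
def proj(c,P):
    f,cx,cy,T=K(c); p=np.atleast_2d(P)@T[:3,:3].T+T[:3,3]
    return np.c_[f*p[:,0]/p[:,2]+cx,f*p[:,1]/p[:,2]+cy]
E
python3 - <<'E'
from h import *
for n in ["scene","top"]:
    im=arm.snapshot(n); cv2.imwrite(f"pics/{n}0.png",im)
    c=arm.calibration(n); print(n,c['fov_y'],c['cx'],c['cy'],(-np.array(c['world_to_cam'])[:3,:3].T@np.array(c['world_to_cam'])[:3,3]).round(3))
    for l in ["square","pattern","weight","dye_jar","thread_cone","glue_jar"]:
        r=arm.landmark_of(n,l)
        print(l,[(np.round(d['uv'],1).tolist(),round(d['score'],2),back(c,d['uv'],0)[0].round(3).tolist()) for d in r])
s=arm.sense();print(s['t'],np.round(s['tcp_rot'],3),s['tool_pos'],s['force'])
a=cv2.imread('pics/top0.png');cv2.imwrite('pics/top0b.png',cv2.resize(a,(800,600),interpolation=cv2.INTER_CUBIC))
E
```

```text
scene 57.398856846809934 250.37619609845115 192.42717126603043 [ 1.18  -0.047  0.685]
square [([312.4, 213.7], 0.8, [0.645, 0.126, 0.0])]
pattern [([277.2, 175.8], 0.88, [0.511, 0.049, 0.0])]
weight [([190.0, 248.7], 0.83, [0.739, -0.169, 0.0]), ([187.7, 184.2], 0.68, [0.537, -0.192, 0.0]), ([131.6, 171.9], 0.59, [0.487, -0.35, 0.0])]
dye_jar [([244.9, 226.3], 0.9, [0.679, -0.042, 0.0])]
thread_cone [([274.1, 175.6], 0.27, [0.51, 0.041, 0.0])]
glue_jar [([357.6, 188.8], 0.68, [0.564, 0.258, 0.0])]
top 54.77359169638206 258.309772278509 187.83890447005348 [ 0.439 -0.015  0.878]
square [([199.0, 161.0], 0.83, [0.645, 0.125, 0.0])]
pattern [([230.1, 214.6], 0.72, [0.513, 0.051, 0.0])]
weight [([327.7, 207.4], 0.79, [0.525, -0.181, 0.0]), ([319.1, 118.1], 0.69, [0.747, -0.171, 0.0]), ([401.5, 223.2], 0.64, [0.484, -0.353, 0.0])]
dye_jar [([264.6, 145.3], 0.8, [0.681, -0.035, 0.0])]
thread_cone [([323.5, 268.9], 0.85, [0.382, -0.164, 0.0])]
glue_jar [([144.0, 200.7], 0.8, [0.551, 0.256, 0.0])]
0.7 [[-0.91   0.414  0.   ]
 [ 0.414  0.91   0.   ]
 [ 0.     0.    -1.   ]] [0.23803584 0.52343061 0.40470942] [ 0.58581915 -0.31249388  0.71647786]
```

View pics/top0b.png

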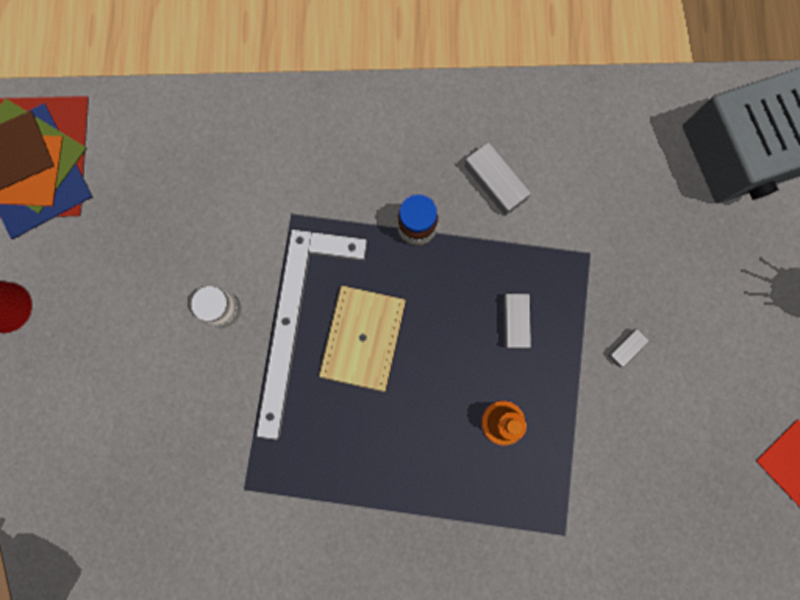

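View pics/scene0.png

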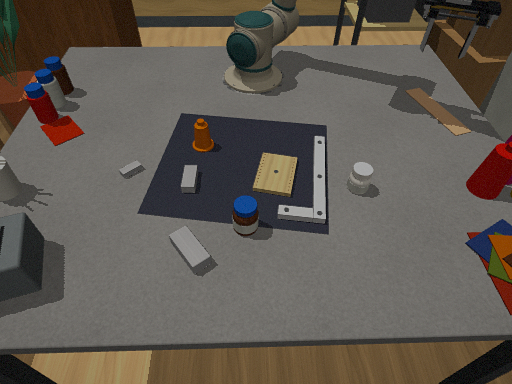

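The top view shows the middle-sized bar on the mat at (517,320), the board at (362,338), the stop's corner at about (311,250), the dye jar at (418,218) and the cone at (504,424), in 800x600 pixels. The larger bar (497,177) and the small one (630,347) are look-alikes. Next I'll fit the outlines.

```bash
cat >> h.py <<'E'
def fit(n,l,z,near=None,th=None):
    "min-area rectangle of the mask, on plane z: centre, sides, yaw of long side"
    c=arm.calibration(n); out=[]
    for r in arm.masks_of(n,l):
        m=r['pixels'].astype(np.uint8); k=max(cv2.findContours(m,0,2)[0],key=cv2.contourArea)[:,0]
        P=back(c,k,z)[:,:2]
        (x,y),(w,h),a=cv2.minAreaRect((P*1000).astype(np.float32))
        if w<h: w,h,a=h,w,a+90
        a=(a+90)%180-90
        out.append((r['score'],x/1000,y/1000,w,h,a))
    return out
E
python3 - <<'E'
from h import *
for n in ["scene","top"]:
    arm.snapshot(n)
    for l,z in [("square",.02),("pattern",.015),("weight",.025)]:
        for o in fit(n,l,z): print(n,l,np.round(o,3))
a=cv2.imread('pics/top0.png')[120:300,150:370]
cv2.imwrite('pics/crop0.png',cv2.resize(a,None,fx=3.3,fy=3.3,interpolation=cv2.INTER_CUBIC))
c=arm.calibration('top')
# square edges: subpixel from brightness - contour of mask as polygon
m=arm.masks_of('top','square')[0]['pixels'].astype(np.uint8)
k=max(cv2.findContours(m,0,2)[0],key=cv2.contourArea)
p=cv2.approxPolyDP(k,3,True)[:,0]; print(p.tolist(), back(c,p,.02)[:,:2].round(4).tolist())
E
```

```text
scene square [ 8.90000e-01  4.82000e-01 -4.40000e-02  4.57611e+02  4.16573e+02
  8.08530e+01]
scene pattern [ 6.40000e-01  5.15000e-01  4.30000e-02  1.49659e+02  9.91910e+01
 -1.37010e+01]
scene pattern [ 5.60000e-01  4.77000e-01 -4.40000e-02  4.60594e+02  4.12094e+02
  8.09280e+01]
scene weight [  0.8     0.754  -0.165 121.462  53.304  35.191]
scene weight [  0.53    0.498  -0.344  61.378  45.689 -47.787]
top square [ 5.60000e-01  4.64000e-01 -4.20000e-02  4.63343e+02  4.14115e+02
  8.09110e+01]
top pattern [ 8.90000e-01  5.11000e-01  4.70000e-02  1.41542e+02  1.04575e+02
 -1.46290e+01]
top weight [  0.86    0.749  -0.164 110.965  58.78   36.933]
top weight [ 0.68   0.527 -0.183 86.116 39.429 -2.847]
top weight [  0.65    0.485  -0.344  58.47   26.762 -48.129]
[[188, 137], [157, 312], [360, 340], [377, 163], [284, 149], [266, 157], [252, 145]] [[0.7, 0.1483], [0.2985, 0.2149], [0.2289, -0.2329], [0.6258, -0.2992], [0.665, -0.0804], [0.6465, -0.0371], [0.6767, -0.0044]]
```

View pics/crop0.png

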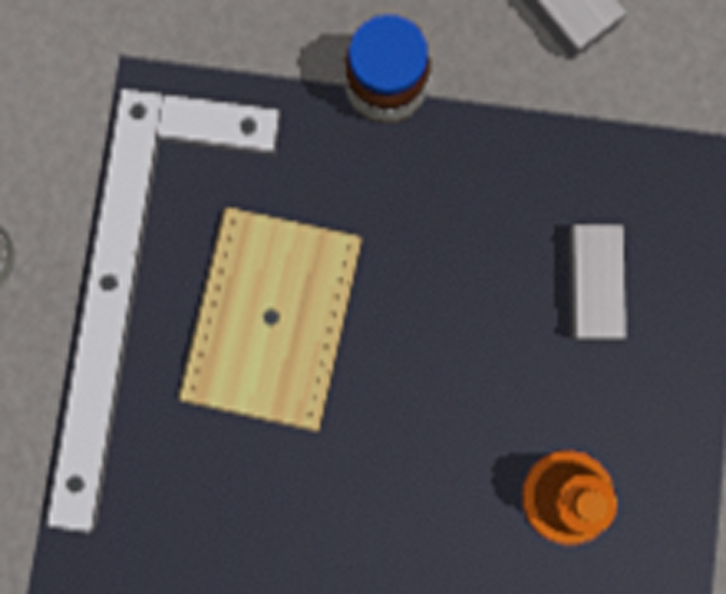

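Run:
```python
from h import *
a=cv2.imread('pics/top0.png');g=cv2.GaussianBlur(cv2.resize(a.min(2),None,fx=4,fy=4,interpolation=cv2.INTER_CUBIC),(5,5),0)
c=arm.calibration('top')
def seg(mask,seed,z):
    n,L=cv2.connectedComponents(mask.astype(np.uint8)); m=(L==L[int(seed[1]*4),int(seed[0]*4)]).astype(np.uint8)
    k=max(cv2.findContours(m,0,1)[0],key=cv2.contourArea); 
    uv=(k[:,0]+.5)/4-.5; return back(c,uv,z)[:,:2],k
P,k=seg(g>140,(185,190),.02)
p=cv2.approxPolyDP(k,8,True)[:,0]; Q=back(c,(p+.5)/4-.5,.02)[:,:2]; print(Q.round(4).tolist())
for nm,s,z in[("board",(225,200),.015),("weight",(331,205),.025)]:
    P,_=seg((a.max(2).repeat(4,0).repeat(4,1)>140) if nm=="board" else g>130,s,z); r=cv2.minAreaRect((P*1000).astype(np.float32)); print(nm,r, (cv2.boxPoints(r)).round(1).tolist())
for l,h in [("dye_jar",.085),("thread_cone",.09),("glue_jar",.07)]:
    pt=arm.search_frame("top",l)
    for d in pt[:1]:
        x,y,w,hh=d['rect']; print(l,d['score'],back(c,[[x+w/2,y+hh/2]],h*.5)[0].round(3))
```

```text
[[0.6584, 0.0414], [0.6751, 0.1514], [0.3706, 0.199], [0.3694, 0.1703], [0.6428, 0.1281], [0.6293, 0.0447]]
board ((509.5783386230469, 45.764060974121094), (100.82006072998047, 141.0786590576172), 76.10302734375) [[429.0, 13.800000190734863], [565.9000244140625, -20.100000381469727], [590.2000122070312, 77.80000305175781], [453.20001220703125, 111.5999984741211]]
weight ((528.68896484375, -184.9574737548828), (33.486454010009766, 78.9436264038086), 88.25353240966797) [[488.70001220703125, -200.5], [567.5999755859375, -202.89999389648438], [568.7000122070312, -169.39999389648438], [489.70001220703125, -167.0]]
dye_jar 0.86 [ 0.684 -0.038  0.042]
thread_cone 0.79 [ 0.38  -0.154  0.045]
glue_jar 0.66 [0.554 0.257 0.035]
```

```bash
cat >> h.py <<'E'
O=np.array([.643,.128]); A=np.radians(-8.9)
S=np.array([[np.cos(A),-np.sin(A)],[np.sin(A),np.cos(A)]])
def sq(p): return (np.asarray(p)[...,:2]-O)@S
def where():
    s=arm.sense(); R=np.array(s['tcp_rot']); p=np.array(s['tool_pos'])
    print('t',s['t'],'sq',(sq(p)*1000).round(1),'tip',round(p[2]-.199,4),'jaw',round(np.degrees(np.arctan2(R[1,1],R[0,1])-A),2),'F',np.round(s['force'],1),'w',s['gripper_width'])
    return p,R
def go(x,y,tip,jaw):
    "x,y mm in square frame, tip height mm, jaw axis angle deg rel. square x; prints cm shift and rad turn"
    p,R=where(); t=np.r_[O+S@np.array([x,y])/1000,tip/1000+.199]
    th=np.degrees(np.arctan2(R[1,1],R[0,1])-A); d=(th-jaw+180)%360-180
    print('shift cm',(R.T@(t-p)*100).round(2),'turn',np.radians(d).round(4))
E
python3 -c "
from h import *
go(-119,-190,110,0);print(sq([[.5096,.0458],[.5287,-.185],[.684,-.038],[.38,-.154]])*1000)"
```

```text
t 1.3 sq [-461.3  328. ] tip 0.2057 jaw 74.45 F [-0.2 -0.3 -0.1] w 0.09412732739937119
shift cm [-46.86 -40.73   9.57] turn 1.2994
[[-119.07665234 -101.8486665 ]
 [ -64.49946175 -326.91483514]
 [  66.18827862 -157.65821188]
 [-216.20511576 -319.29351374]]
```

>>> step_arm(
  series=[
    [-4,-3.5,0.5,0.1,0.9],
    [-8.5,-7.5,1.5,0.25,0.9],
    [-13,-11.5,2.5,0.4,0.9],
    [-18,-15.5,3.5,0.55,0.9],
    [-23,-20,4.5,0.7,0.9],
    [-28,-24.5,5.5,0.85,0.9],
    [-33,-28.5,6.5,1.0,0.9],
    [-37.5,-32.5,7.5,1.15,0.9],
    [-42,-36.5,8.5,1.25,0.9],
    [-46.9,-40.7,9.6,1.2994,0.9],
  ],
)

```text
t: 2.55
tool_pos: [0.4907, -0.0293, 0.3113]
tcp_rot: [[0.157, 0.988, 0.001], [0.988, -0.157, 0.0], [0.0, 0.001, -1.0]]
force: [0.5, 0.7, 0.7]
gripper_width: 0.0847
```

```bash
python3 -c "
from h import *
go(-119,-190,5,0)"
```

```text
t 2.55 sq [-126.2 -179. ] tip 0.1123 jaw -0.15 F [0.5 0.7 0.7] w 0.08467216408862879
shift cm [-1.11  0.71 10.73] turn -0.0026
```

>>> step_arm(
  series=[
    [0,0,1.5,0,0.9],
    [0,0,4,0,0.9],
    [0,0,6.5,0,0.9],
    [0,0,8.5,0,0.9],
    [0,0,9.6,0,0.9],
    [0,0,10.2,0,0.9],
    [0,0,10.5,0,0.9],
    [0.5,0,10.5,0,0.9],
    [1.0,0,10.5,0,0.9],
    [1.0,0,10.5,0,0.9],
  ],
)

```text
t: 3.8
tool_pos: [0.4918, -0.0169, 0.2067]
tcp_rot: [[0.154, 0.988, 0.001], [0.988, -0.154, -0.0], [0.0, 0.001, -1.0]]
force: [-0.0, 0.4, 0.5]
gripper_width: 0.0845
```

```bash
python3 -c "
from h import *
go(-115,-108,5,0)
im=arm.snapshot('scene');cv2.imwrite('pics/s1.png',cv2.resize(im[100:260,120:390],None,fx=2.9,fy=2.9))"
```

```text
t 3.8 sq [-127.  -166.6] tip 0.0077 jaw 0.04 F [-0.   0.4  0.5] w 0.08454760725852806
shift cm [5.86 1.2  0.27] turn 0.0006
```

View pics/s1.png

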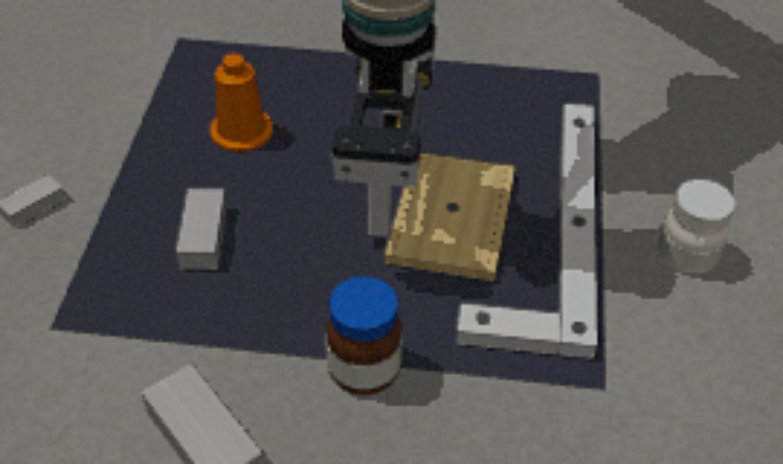

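The fingers stand just beside the board's free edge (finger at 380,230, board's corner at 390,260), clear of the jar, so I'm pushing towards the fence.

>>> step_arm(
  series=[
    [0,0.5,0.2,0,0.9],
    [0.6,0.5,0.2,0,0.9],
    [1.2,0.5,0.2,0,0.9],
    [1.8,0.5,0.2,0,0.9],
    [2.5,0.5,0.2,0,0.9],
    [3.2,0.5,0.2,0,0.9],
    [3.9,0.5,0.2,0,0.9],
    [4.6,0.5,0.2,0,0.9],
    [5.2,0.5,0.2,0,0.9],
    [5.5,0.5,0.2,0,0.9],
  ],
)

```text
t: 5.1
tool_pos: [0.505, 0.0367, 0.2042]
tcp_rot: [[0.154, 0.988, -0.0], [0.988, -0.154, 0.0], [0.0, -0.0, -1.0]]
force: [-1.2, -1.2, 0.0]
gripper_width: 0.0849
```

>>> step_arm(
  series=[
    [0.1,0,0,0,0.9],
    [0.2,0,0,0,0.9],
    [0.3,0,0,0,0.9],
    [0.3,0,0,0,0.9],
    [0.4,0,0,0,0.9],
    [0.4,0,0,0,0.9],
    [0.5,0,0,0,0.9],
    [0.5,0,0,0,0.9],
    [0.5,0,0,0,0.9],
    [0.5,0,0,0,0.9],
  ],
)

```text
t: 6.35
tool_pos: [0.5052, 0.0384, 0.2043]
tcp_rot: [[0.154, 0.988, -0.002], [0.988, -0.154, -0.006], [-0.006, -0.001, -1.0]]
force: [-3.3, -14.7, 2.0]
gripper_width: 0.0846
```

```bash
python3 -c "
from h import *
where()
arm.snapshot('top')
c=arm.calibration('top')
print(fit('top','pattern',.015)[:1],[sq(back(c,d['uv'],.015)[0])*1000 for d in arm.landmark_of('top','pattern')])"
```

```text
t 6.35 sq [-122.3 -109.9] tip 0.0053 jaw 0.05 F [ -3.3 -14.7   2. ] w 0.08463058899844456
[(0.92, 0.468154052734375, 0.12367695617675781, 61.542694091796875, 46.23409652709961, 82.99071502685547)] [array([-121.58905392,  -51.96497571])]
```

>>> step_arm(
  series=[
    [-1.5,0,0,0,0.9],
    [-3,0,-1,0,0.9],
    [-3,-1,-4,-0.15,0.7],
    [-3,-3,-6.5,-0.33,0.5],
    [-3,-6,-6.5,-0.51,0.4],
    [-1,-9,-6.5,-0.69,0.4],
    [1,-10.5,-6.5,-0.87,0.4],
    [3,-10.5,-6.5,-1.05,0.4],
    [5,-10.5,-6.5,-1.23,0.4],
    [5.8,-10.5,-6.5,-1.41,0.4],
  ],
)

```text
t: 7.75
tool_pos: [0.4113, 0.1154, 0.2701]
tcp_rot: [[-0.952, 0.305, 0.002], [0.305, 0.952, 0.001], [-0.001, 0.002, -1.0]]
force: [0.5, -0.1, 1.0]
gripper_width: 0.0374
```

>>> step_arm(
  series=[
    [0,0,0,-0.1,0.4],
    [0,0,0,-0.161,0.4],
    [0,0,0,-0.161,0.4],
    [0,0,0,-0.161,0.4],
    [0,0,0,-0.161,0.4],
    [0,0,0,-0.161,0.4],
    [0,0,0,-0.161,0.4],
    [0,0,0,-0.161,0.4],
    [0,0,0,-0.161,0.4],
    [0,0,0,-0.161,0.4],
  ],
)

```text
t: 9.0
tool_pos: [0.411, 0.1147, 0.2693]
tcp_rot: [[-0.988, 0.155, 0.0], [0.155, 0.988, 0.0], [-0.0, 0.0, -1.0]]
force: [0.0, 0.5, -1.0]
gripper_width: 0.0376
```

```bash
python3 -c "
from h import *
go(-225,-52,5,90)
im=arm.snapshot('top');cv2.imwrite('pics/t2.png',cv2.resize(im[120:300,150:370],None,fx=3.3,fy=3.3))
c=arm.calibration('top')
print(fit('top','pattern',.015)[:1],[sq(back(c,d['uv'],.015)[0])*1000 for d in arm.landmark_of('top','pattern')])"
```

```text
t 9.0 sq [-227.1  -49. ] tip 0.0703 jaw 90.01 F [ 0.   0.5 -1. ] w 0.03759823815358709
shift cm [-0.21 -0.3   6.53] turn 0.0001
[(0.73, 0.5126928100585938, 0.09626345825195312, 139.959228515625, 99.9905776977539, -8.437484741210938)] [array([-119.40536965,  -54.22465847])]
```

View pics/t2.png

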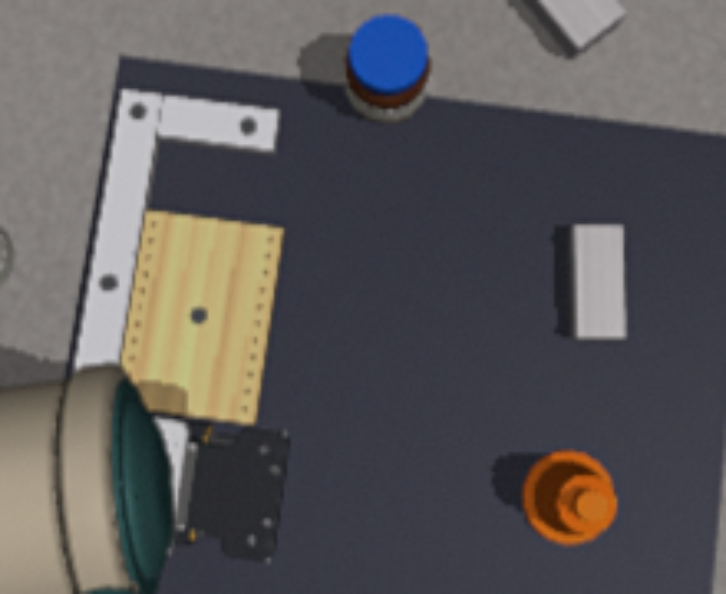

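The board lies parallel along the fence (its dot at (198,315) in the crop). The gripper stands behind its near end, so next I lower and push towards the end stop.

>>> step_arm(
  series=[
    [0,-0.3,2,0,0.4],
    [0,-0.3,4,0,0.4],
    [0,-0.3,5.5,0,0.4],
    [0,-0.3,6.2,0,0.4],
    [0,-0.3,6.5,0,0.4],
    [-0.5,-0.3,6.5,0,0.4],
    [-1.2,-0.3,6.5,0,0.4],
    [-2,-0.3,6.5,0,0.4],
    [-2.7,-0.3,6.5,0,0.4],
    [-3.4,-0.3,6.5,0,0.4],
  ],
)

```text
t: 10.4
tool_pos: [0.4441, 0.1064, 0.2042]
tcp_rot: [[-0.988, 0.155, -0.002], [0.155, 0.988, 0.0], [0.002, -0.0, -1.0]]
force: [-1.3, 0.6, 1.1]
gripper_width: 0.0376
```

>>> step_arm(
  series=[
    [-0.6,0,0,0,0.4],
    [-1.2,0,0,0,0.4],
    [-1.8,0,0,0,0.4],
    [-2.4,0,0,0,0.4],
    [-3,0,0,0,0.4],
    [-3.6,0,0,0,0.4],
    [-4.1,0,0,0,0.4],
    [-4.4,0,0,0,0.4],
    [-4.6,0,0,0,0.4],
    [-4.7,0,0,0,0.4],
  ],
)

```text
t: 11.65
tool_pos: [0.4883, 0.0996, 0.204]
tcp_rot: [[-0.988, 0.155, -0.007], [0.155, 0.988, 0.001], [0.007, -0.0, -1.0]]
force: [-7.6, 2.3, 6.8]
gripper_width: 0.0377
```

```bash
python3 -c "
from h import *
where()"
```

```text
t 11.65 sq [-148.4  -52. ] tip 0.005 jaw 89.97 F [-7.6  2.3  6.8] w 0.03767371765853511
```

>>> step_arm(
  series=[
    [-0.1,0,0,0,0.4],
    [-0.2,0,0,0,0.4],
    [-0.3,0,0,0,0.4],
    [-0.4,0,0,0,0.4],
    [-0.5,0,0,0,0.4],
    [-0.5,0,0,0,0.4],
    [-0.5,0,0,0,0.4],
    [-0.5,0,0,0,0.4],
    [-0.5,0,0,0,0.4],
    [-0.5,0,0,0,0.4],
  ],
)

```text
t: 12.9
tool_pos: [0.4901, 0.0993, 0.2036]
tcp_rot: [[-0.988, 0.156, -0.016], [0.156, 0.988, 0.002], [0.016, -0.001, -1.0]]
force: [-13.3, 4.6, 10.7]
gripper_width: 0.0377
```

```bash
python3 -c "
from h import *
where()"
```

```text
t 12.9 sq [-146.6  -52. ] tip 0.0046 jaw 89.95 F [-13.3   4.6  10.7] w 0.03773403251512151
```

>>> step_arm(
  series=[
    [0.8,0,0,0,0.4],
    [2.5,0,0,0,0.4],
    [4,0,-1.5,0,0.45],
    [4,0,-5,0,0.45],
    [4,0,-9,0.1,0.45],
    [3,-2,-10.5,0.28,0.45],
    [1,-6,-10.5,0.46,0.45],
    [0,-10,-10.5,0.64,0.45],
    [-2,-15,-10.5,0.82,0.45],
    [-4,-20,-10.5,1.0,0.45],
  ],
)

```text
t: 14.15
tool_pos: [0.5042, -0.1067, 0.3097]
tcp_rot: [[-0.399, 0.917, 0.002], [0.917, 0.399, -0.001], [-0.002, 0.002, -1.0]]
force: [0.3, 0.3, -0.8]
gripper_width: 0.0422
```

>>> step_arm(
  series=[
    [0,0,0,0,0.45],
    [0,0,0,0,0.45],
    [0,0,0,0,0.45],
    [0,0,0,0,0.45],
    [0,0,0,0,0.45],
    [0,0,0,0,0.45],
    [0,0,0,0,0.45],
    [0,0,0,0,0.45],
    [0,0,0,0,0.45],
    [0,0,0,0,0.45],
  ],
)

```text
t: 15.4
tool_pos: [0.5042, -0.1054, 0.3093]
tcp_rot: [[-0.404, 0.915, 0.0], [0.915, 0.404, 0.0], [0.0, 0.0, -1.0]]
force: [0.0, 0.4, 0.5]
gripper_width: 0.0426
```

```bash
python3 -c "
from h import *
go(-67,-376,110,0)
im=arm.snapshot('top');cv2.imwrite('pics/t3.png',cv2.resize(im[120:300,150:370],None,fx=3.3,fy=3.3))
c=arm.calibration('top')
print(fit('top','pattern',.015)[:1],[sq(back(c,d['uv'],.015)[0])*1000 for d in arm.landmark_of('top','pattern')])"
```

```text
t 15.4 sq [-101. -252.] tip 0.1103 jaw 32.71 F [0.  0.4 0.5] w 0.04255851556648669
shift cm [-12.27  -3.83   0.03] turn 0.5709
[(0.75, 0.5653416137695313, 0.0883089599609375, 140.6119842529297, 102.3358383178711, -9.090957641601562)] [array([-71.1180756 , -51.12976274])]
```

View pics/t3.png

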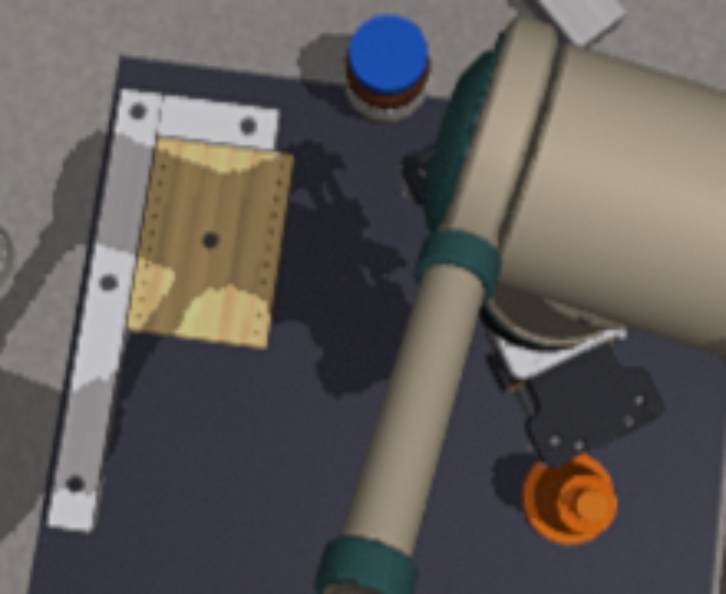

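The board is home in the corner (dot at (210,240), edges against fence and end stop). Moving on to the far side of the weight.

>>> step_arm(
  series=[
    [-2.5,-0.8,0,0.12,0.45],
    [-5,-1.6,0,0.25,0.45],
    [-7.5,-2.4,0,0.4,0.45],
    [-10,-3.2,0,0.52,0.45],
    [-12.3,-3.8,0,0.571,0.45],
    [-12.3,-3.8,0,0.571,0.45],
    [-12.3,-3.8,0,0.571,0.45],
    [-12.3,-3.8,1.5,0.571,0.45],
    [-12.3,-3.8,3.5,0.571,0.45],
    [-12.3,-3.8,5,0.571,0.45],
  ],
)

```text
t: 16.8
tool_pos: [0.5186, -0.2322, 0.2577]
tcp_rot: [[0.154, 0.988, -0.002], [0.988, -0.154, 0.001], [0.001, -0.002, -1.0]]
force: [-0.8, -0.2, -0.1]
gripper_width: 0.0421
```

```bash
python3 -c "
from h import *
go(-67,-376,5,0)
im=arm.snapshot('scene');cv2.imwrite('pics/s4.png',cv2.resize(im[100:260,120:390],None,fx=2.9,fy=2.9))
c=arm.calibration('scene')
for d in arm.landmark_of('scene','weight'): print(d['score'],sq(back(c,d['uv'],0)[0])*1000)"
```

```text
t 16.8 sq [ -67.2 -375.1] tip 0.0587 jaw 0.06 F [-0.8 -0.2 -0.1] w 0.04212452273483342
shift cm [-0.1   0.03  5.37] turn 0.0011
0.97 [ 150.27908672 -272.97272323]
0.57 [ -65.22993205 -330.60235969]
0.5 [ -82.5488457  -495.73769871]
```

View pics/s4.png

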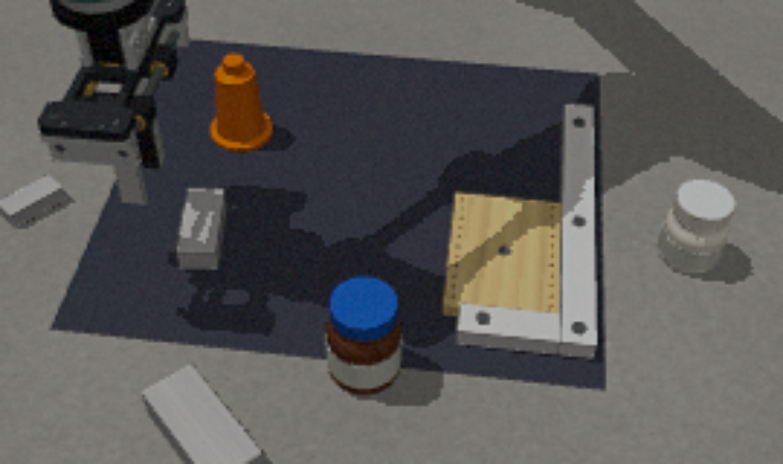

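The fingers are behind the weight (tips at 133,195, weight at 200,230), the cone and jars are clear, and the board is home. Lowering and pushing.

>>> step_arm(
  series=[
    [0,0,2,0,0.45],
    [0,0,4,0,0.45],
    [0,0,4.8,0,0.45],
    [0,0,5.2,0,0.45],
    [0.4,0,5.2,0,0.45],
    [0.8,0,5.2,0,0.45],
    [1.2,0,5.2,0,0.45],
    [1.7,0,5.2,0,0.45],
    [2.2,0,5.2,0,0.45],
    [2.8,0,5.2,0,0.45],
  ],
)

```text
t: 18.15
tool_pos: [0.5234, -0.2056, 0.2074]
tcp_rot: [[0.155, 0.988, 0.0], [0.988, -0.155, -0.001], [-0.001, 0.0, -1.0]]
force: [-1.3, -3.9, 0.8]
gripper_width: 0.0425
```

>>> step_arm(
  series=[
    [0.7,0,0,0,0.45],
    [1.5,0,0,0,0.45],
    [2.3,0,0,0,0.45],
    [3.1,0,0,0,0.45],
    [3.9,0,0,0,0.45],
    [4.7,0,0,0,0.45],
    [5.5,0,0,0,0.45],
    [6.3,0,0,0,0.45],
    [7.1,0,0,0,0.45],
    [7.9,0,0,0,0.45],
  ],
)

```text
t: 19.4
tool_pos: [0.5357, -0.127, 0.2074]
tcp_rot: [[0.155, 0.988, 0.0], [0.988, -0.155, -0.0], [-0.0, 0.0, -1.0]]
force: [-0.3, -5.1, 1.1]
gripper_width: 0.0425
```

>>> step_arm(
  series=[
    [0.8,0,0,0,0.45],
    [1.6,0,0,0,0.45],
    [2.4,0,0,0,0.45],
    [3.2,0,0,0,0.45],
    [4.0,0,0,0,0.45],
    [4.8,0,0,0,0.45],
    [5.6,0,0,0,0.45],
    [6.4,0,0,0,0.45],
    [6.9,0,0,0,0.45],
    [7.2,0,0,0,0.45],
  ],
)

```text
t: 20.65
tool_pos: [0.5467, -0.0559, 0.2072]
tcp_rot: [[0.154, 0.988, -0.0], [0.988, -0.154, 0.0], [0.0, -0.0, -1.0]]
force: [-1.4, -4.6, 3.6]
gripper_width: 0.0419
```

```bash
python3 -c "
from h import *
go(-67,-146,5,0)
im=arm.snapshot('scene');cv2.imwrite('pics/s5.png',cv2.resize(im[100:260,120:390],None,fx=2.9,fy=2.9))
c=arm.calibration('scene')
for l in ['weight','pattern']:
  for d in arm.landmark_of('scene',l): print(l,d['score'],sq(back(c,d['uv'],0)[0])*1000)"
```

```text
t 20.65 sq [ -66.7 -196.6] tip 0.0082 jaw 0.02 F [-1.4 -4.6  3.6] w 0.04193028519267422
shift cm [ 5.06 -0.03  0.32] turn 0.0003
weight 0.7 [ 142.59639832 -275.54080101]
weight 0.68 [ -71.92125236 -167.39832206]
weight 0.47 [ -78.34256923 -500.76682353]
pattern 0.93 [-71.78900578 -60.00642347]
```

View pics/s5.png

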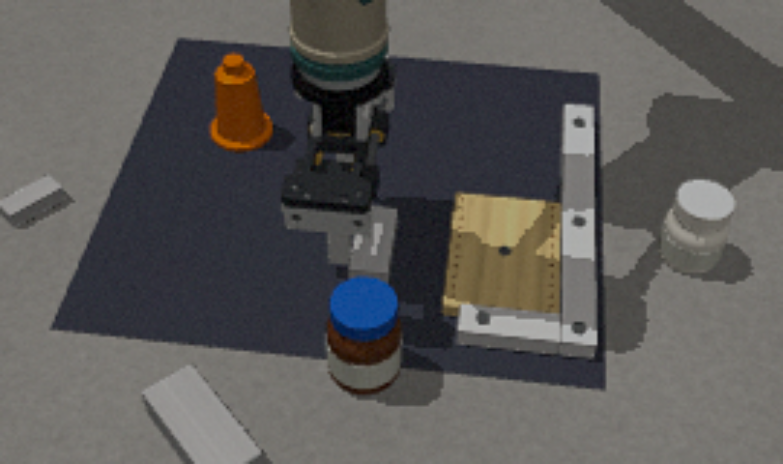

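The weight is square on the fingers and about 5 cm from the board, and it passes the jar freely. Finishing slowly.

>>> step_arm(
  series=[
    [0.6,0,0,0,0.45],
    [1.2,0,0,0,0.45],
    [1.8,0,0,0,0.45],
    [2.4,0,0,0,0.45],
    [3.0,0,0,0,0.45],
    [3.5,0,0,0,0.45],
    [4.0,0,0,0,0.45],
    [4.4,0,0,0,0.45],
    [4.7,0,0,0,0.45],
    [4.9,0,0,0,0.45],
  ],
)

```text
t: 22.05
tool_pos: [0.5543, -0.0078, 0.2072]
tcp_rot: [[0.155, 0.988, -0.0], [0.988, -0.155, 0.0], [0.0, -0.0, -1.0]]
force: [-0.5, -2.4, -0.5]
gripper_width: 0.0424
```

>>> step_arm(
  series=[
    [0.1,0,0,0,0.45],
    [0.2,0,0,0,0.45],
    [0.3,0,0,0,0.45],
    [0.4,0,0,0,0.45],
    [0.5,0,0,0,0.45],
    [0.6,0,0,0,0.45],
    [0.6,0,0,0,0.45],
    [0.6,0,0,0,0.45],
    [0.6,0,0,0,0.45],
    [0.6,0,0,0,0.45],
  ],
)

```text
t: 23.3
tool_pos: [0.5548, -0.005, 0.2075]
tcp_rot: [[0.153, 0.988, -0.001], [0.988, -0.153, -0.007], [-0.007, -0.0, -1.0]]
force: [-3.4, -15.3, 0.9]
gripper_width: 0.0425
```

```bash
python3 -c "
from h import *
where()"
```

```text
t 23.3 sq [ -66.5 -145. ] tip 0.0085 jaw 0.1 F [ -3.4 -15.3   0.9] w 0.042518559930570396
```

Contact through to the fence (15 N). Now backing straight off.

>>> step_arm(
  series=[
    [-0.5,0,0,0,0.45],
    [-1.5,0,0,0,0.45],
    [-3,0,0,0,0.45],
    [-5,0,-1,0,0.45],
    [-6,0,-4,0,0.45],
    [-6,0,-9,0,0.45],
    [-6,0,-14,0,0.45],
    [-8,-4,-18,0,0.45],
    [-11,-9,-20,0,0.45],
    [-14,-14,-20,0,0.45],
  ],
)

```text
t: 24.55
tool_pos: [0.3939, -0.1198, 0.4098]
tcp_rot: [[0.154, 0.988, 0.005], [0.988, -0.154, -0.003], [-0.002, 0.005, -1.0]]
force: [-0.0, -0.1, 1.2]
gripper_width: 0.0423
```

>>> step_arm(
  series=[
    [-4,-3,0,0,0.45],
    [-8,-6,0,0,0.45],
    [-10,-8,0,0,0.45],
    [-10,-8,0,0,0.45],
    [-10,-8,0,0,0.45],
    [-10,-8,0,0,0.45],
    [-10,-8,0,0,0.45],
    [-10,-8,0,0,0.45],
    [-10,-8,0,0,0.45],
    [-10,-8,0,0,0.45],
  ],
)

```text
t: 25.8
tool_pos: [0.3009, -0.205, 0.4072]
tcp_rot: [[0.155, 0.988, -0.0], [0.988, -0.155, 0.0], [0.0, -0.0, -1.0]]
force: [0.2, -0.1, 0.4]
gripper_width: 0.0424
```

```bash
python3 -c "
from h import *
where()
im=arm.snapshot('top');cv2.imwrite('pics/t6.png',cv2.resize(im[110:290,150:370],None,fx=3.6,fy=3.3))
cv2.imwrite('pics/t6.png',cv2.resize(im[130:240,170:320],None,fx=5,fy=5,interpolation=cv2.INTER_CUBIC))
c=arm.calibration('top')
for l,z in [('weight',.025),('pattern',.015)]:
  for o in fit('top',l,z): print(l,o[0],sq(o[1:3])*1000,np.round(o[3:],1))
for l in ['dye_jar','thread_cone','glue_jar']: print(l,[np.round(d['uv'],1) for d in arm.landmark_of('top',l)])
"
```

```text
t 25.8 sq [-286.5 -381.9] tip 0.2082 jaw 0.01 F [ 0.2 -0.1  0.4] w 0.04237186914090382
weight 0.95 [ 149.79471502 -272.09605631] [106.5  55.4  36.4]
weight 0.84 [ -83.5352693  -489.88698979] [ 56.8  26.8 -48.1]
weight 0.79 [ -63.22649675 -118.91725742] [81.2 36.  -8.9]
pattern 0.71 [-70.16220992 -50.76582411] [141.7 102.3  -8.7]
dye_jar [array([265.8, 143.7])]
thread_cone [array([323.9, 269.2])]
glue_jar [array([143.7, 197.2])]
```

View pics/t6.png

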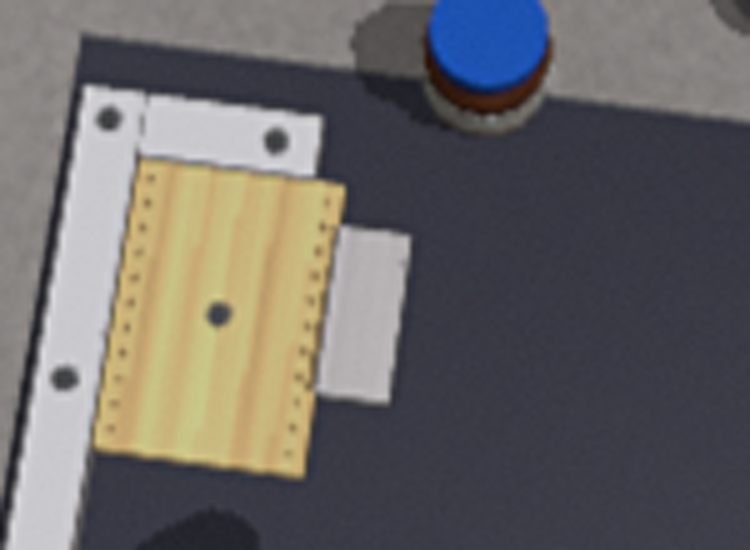

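The board sits home (dot at (218,314)) with no gap at the fence or end stop. The weight, at (365,315), lies flat along its free edge and within its ends. The arm is clear.

```bash
python3 -c "
from h import *
print(arm.job_done())"
```

```text
the job is handed in; nothing more can be done
None
```

The board is home in the squaring stop, the weight is flat against its free edge, and the job is handed in at about 26 s of the 64 s allowed. I pushed the board with open fingertips to the fence and then along it to the end stop. After that I pushed the middle-sized steel bar up against it.

Last checks, in the stop's frame (my own fit from the images):

| Item | Measured | Intended |
|---|---|---|
| Board centre | (-70.2, -50.8) mm | (-70, -50) mm |
| Weight centre | (-63.2, -118.9) mm | y = -117.5 mm |

- **Weight:** it is parallel to the stop within about 0.2° by the outline fit and well inside the board's ends.
- **Contact:** the last picture shows no visible gaps. Pressing the board into the fence and end stop, and the weight against the board, gave about 13–15 N at the wrist.
- **Jars and cone:** all three are where they started, within the networks' scatter. The glue jar's point reads 3.5 pixels off its first reading, but the gripper never went near it.
- **Hand-in state:** the arm was well clear, with about zero force on it.
- **Disagreement:** with the gripper in view, one network reading put the board's centre about 10 mm off in y. The clear top view afterwards did not confirm it.

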